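Raise the desk document camera to its second stop

TASK

Pull the drawer of the small desktop cabinet fully out to its stop, so that the document camera standing in it comes clear. Then squeeze the orange release button on the side of the camera's white head and, keeping it squeezed, draw the head straight up past the first stop to the second, topmost stop. The column sinks when let go, so finish while holding the head there, fully up, with the drawer still fully out, and do not knock the other things on the desk about.

Things in the scene. Friction and masses are not known exactly. Their poses are not given: they have to be found in the camera images.
- drawer_handle (a point): centre of the steel bar handle of the green-fronted drawer: bar 10 x 10 mm, 120 long along y, 112 mm above the desk, legs at its ends; 40 mm free between bar and front (15 thick, top edge 125 mm up). Axes are the cabinet's (white, fixed, 270 deep x 260 wide x 150 high): x points from the drawer front to the back, the drawer pulls out along -x; z up
- drawer (a joint): how far the drawer is out, m: 0 shut, 0.14 at its stop; about 3 N of sliding friction, stays where it is left
- camera_head (a point): centre of the white head on the telescopic column, a block 30 (x) x 28 (y) x 44 mm (z), axes as the cabinet's; 125 mm behind the handle, 106 mm above the desk when down; orange button on its -y face, plain +y face, a camera arm (14 wide, 41 long) low on its -x face. Grip across y over button and plain face: 35 mm, 29 when pressed. 50 mm free to the drawer front, 75 to the cabinet when out
- button_face (a point): centre of the outer face of the orange button, 22 (x) x 28 mm (z), on the -y side of the head and 7 mm proud of it; it is pressed inward along the cabinet's +y
- button (a joint): how far the button is pressed, m: 0 out, 0.006 fully in (takes 5 N); springs out when released; the column is unlatched beyond 0.0045
- column (a joint): how far the column is drawn up, m: 0 down, latched by the button's pin; 0.045 first stop (the pin catches here if the button is out); 0.10 second stop, end of travel, no catch there. With the button kept in it passes the first stop freely. About 0.35 kg, 1 N of friction; let go from the top it sinks to about 0.06
- water_bottle: clear water bottle with a blue cap, 64 mm across, 200 mm high, standing; leave it
- sanitiser: clear bottle with a white cap, 52 mm across, 120 mm high, standing; leave it
- stapler: red and black stapler 130 x 34 x 43 mm; leave it
- mouse: black computer mouse 105 x 60 x 34 mm; leave it
- tape_stand: grey tape dispenser 130 x 50 x 73 mm; leave it

How it is judged:
By the outcome, as a careful person would: the job done as asked, in the order asked, and still so for the second after the job is handed in, while the arm keeps its last pose, push and grip.
It also fails if it takes over 48 s, if anything falls off the work surface, if the arm or the gripper's body presses on something with over 40 N, if the wrist force passes 120 N, or if a joint passes its speed limit or range.

ROBOT

A 6-joint arm with a two-finger parallel gripper is mounted at the origin on the work surface. World frame = base frame: x ahead of the robot, y to its left, z up, the work surface at z = 0. Lengths are in m, angles in rad, forces in N, time in s.
With the tool pointing down it reaches from about 0.35 to 0.875 m from the base axis. Payload 4.2 kg.
Tool frame: the origin (TCP) lies at the very end of the fingers, on their centre line; the grasp point (between the pads) lies 19 mm behind it (r.grip_point_offset is the z of the grasp point in the tool frame, in m); z points along the fingers, y is the direction in which the jaws open and shut (so a half turn about z gives the same grasp; the last joint's range is limited). The gripper opens to 87 mm and grips with 3 to 60 N. Pads are 19 mm wide; open, the fingers measure 117 mm over their backs; the gripper's body (75 mm by 190 mm) begins 51 mm behind the grasp point.
Start: joints at [-0.98, 0.385, 0.008, 0, -1.194, -0.259], TCP at [0.204, -0.591, 0.223] pointing down, gripper open.
Joint ranges: [-3.14, 3.14], [-1.21, 2.06], [-1.07, 1.41], [-3.16, 2.05], [-2.99, -0.16], [-3.1, 3.1]. Speed limits (rad/s): [2.79, 2.79, 3.14, 3.14, 3.14, 3.14].

INTERFACE

Orientations are given as a rotation vector (axis times angle).
In Python, from station import r, eyes, workorder gives the robot as it stands.
- The arm moves only by the tool jog_arm, never from a script. Its argument "motion" is a list of rows, each a list of 3 entries, a list of its own where there are three numbers: the shift along the tool's x, y, z in mm, then the turn, a rotation vector about the tool's x, y, z in rad, then the opening, from -1 (shut) to 1 (fully open). A call has 1 to 10 rows; each row is the pose to reach, as a shift and turn from the pose measured when the call began, along the tool's axes at that moment; what a row does not reach only later rows make up. A row lasts 1/12 s, in which the tool goes at most 41.7 mm and 7.16 degrees, less where a joint would pass 70% of its speed; a pose out of reach is approached as far as the arm can. A call with a gripper value outside its range is refused whole. The fingers move at their own pace and stop on an object; "newtons" is the grip in N (left out, the last holds). Time passes only in rows, so rows that repeat a pose let the fingers close. It gives the time, the measured TCP pose, the force and the opening at its end, in the units of the state.
- r.get_obs(): the state, without advancing time (a new reading comes with each control period).
- eyes.capture(name): name is "side" or "top" or "wrist"; returns the picture (400x640x3 uint8, red, green, blue); there is no depth.
- eyes.camera_model(name): a dict with "vfov" (degrees; the focal length in pixels is half the picture's height over the tangent of half this angle, whatever the lens; pixels are square), "cx", "cy" (the principal point, pixels), "k1" (the pictures are not rectified: a ray, as slopes to the right and down, at radius r is drawn at 1 + k1 r^2 times it, then the intrinsics apply), "world_to_cam" (4x4, takes a point from world to camera coordinates); the wrist camera has in their place "mount" (4x4, takes a point from camera to tool coordinates, whose origin is the TCP and whose axes are the flange's). Camera axes: x right, y up, looking along -z (the intrinsics and any distortion apply to the point x, -y, -z); pixel columns grow to the right and rows downward; lengths in m; the calibration is good to about 2 mm. A picture is of the moment at which its call begins: read the wrist's pose just before it. camera_model takes no time and is no camera call.
- workorder.job_done(): hands the job in, once; it reports no verdict.
Trained networks look in the newest picture that a camera, given by its name, has taken for a name from the list of things; names that differ only in an ending like _2 or _b are one class to them, and where a whole thing is asked for, a point or a joint stands for the part that bears it (a point fixed in the world has none). Each returns a list of dicts, best first, with "conf" (0 to 1); they miss things now and then, are a little off and sometimes report something else, mostly with a low value. They report only what shows in the picture. A call takes as long as a camera call.
- eyes.trace(camera, query): "mask" (400x640 bool, what is visible of it) and "point" ([column, row] in pixels, amid what is visible of it).
The state is a dict: "time_s": time; "joint_pos": joint angles; "qd": joint speeds; "tau": joint torques, N m; "ee_pos": TCP position; "ee_rot": TCP orientation; "ft_force": force on the tool from outside, world axes, zero at the start; "moment": the same for the moment, N m; "gripper_width": opening from 0.0 (shut) to 1.0 (fully open).
Only numpy, scipy, OpenCV 4.12 (cv2) and the standard library are available. Lean on these libraries where they do the work, as an engineer would, in place of code of your own. Each camera call takes 0.05 s, during which the arm holds its last target.

## Working session

There is one attempt and no reset: what is moved stays moved. The work goes in short steps, Python scripts to look and compute and a tool call to move; the robot and the scene stay as the last step left them, time stands still between calls to the robot, and variables do not carry over. Pictures are saved under pics/ and viewed, and the job is handed in when it is done.

Besides the shell and the picture viewer there is one more tool, called after "Emit:" as name(argument=value, ...), one argument or row to a line, values as JSON. jog_arm: Moves the arm, as the interface text tells. Its arguments: {"type":"object","properties":{"motion":{"type":"array","items":{"type":"array"}},"newtons":{"type":"number"}},"required":["motion"]}

```bash
ls; mkdir -p pics
python3 - <<'E'
from station import r,eyes,workorder
import cv2
o=r.get_obs();print(o)
for n in("side","top","wrist"):
    im=eyes.capture(n);cv2.imwrite(f"pics/a_{n}.png",im[:,:,::-1]);print(n,eyes.camera_model(n))
E
```

```text
pics
{'time_s': 0.0, 'joint_pos': array([-9.80403921e-01,  3.85541344e-01,  6.62325663e-03, -5.00239451e-04,
       -1.19403012e+00, -2.58601078e-01]), 'qd': array([ 5.17562875e-05, -3.49806180e-04,  7.17788103e-04,  5.04225188e-04,
        1.05873811e-03,  2.94505901e-03]), 'tau': array([-3.69894478e-04, -3.90663278e+01,  1.87411362e+01,  4.22013894e+00,
        1.09484437e-02, -2.08379461e-04]), 'ee_pos': array([ 0.20340063, -0.59032605,  0.22146762]), 'ee_rot': array([ 0.51842675, -3.09805106, -0.00338047]), 'ft_force': array([0.22370774, 0.34303312, 0.5441505 ]), 'moment': array([-0.01600947,  0.00206264,  0.02823822]), 'gripper_width': 1.0016578703218921}
side {'vfov': 52.50307539241145, 'cx': 326.4986605648244, 'cy': 191.69343176901302, 'k1': -0.0373017471268279, 'world_to_cam': array([[-0.90946608, -0.41533686,  0.01915037,  0.52073707],
       [ 0.26970819, -0.55427538,  0.78742384, -0.23600562],
       [-0.31643156,  0.72130029,  0.61611441, -1.10027865],
       [ 0.        ,  0.        ,  0.        ,  1.        ]])}
top {'vfov': 52.917256895258724, 'cx': 316.6517856201383, 
[... 176 characters left out ...]
01,  6.40941103e-02,  2.31866450e-01,
        -5.88339896e-01],
       [-2.31317720e-01, -1.59562084e-02,  9.72747404e-01,
        -1.24830570e+00],
       [ 0.00000000e+00,  0.00000000e+00,  0.00000000e+00,
         1.00000000e+00]])}
wrist {'vfov': 66.04232705614803, 'cx': 324.1667136491369, 'cy': 196.50806372455872, 'k1': -0.017912407557524292, 'mount': array([[-1.82255064e-04,  9.65485596e-01,  2.60456388e-01,
         7.12831342e-02],
       [ 9.99999314e-01, -1.25339348e-04,  1.16437257e-03,
         1.00235267e-04],
       [ 1.15683038e-03,  2.60456422e-01, -9.65484911e-01,
        -1.62029708e-01],
       [ 0.00000000e+00,  0.00000000e+00,  0.00000000e+00,
         1.00000000e+00]])}
```

View pics/a_side.png

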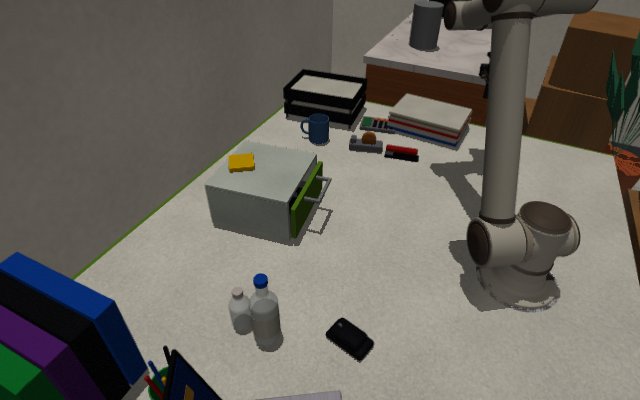

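View pics/a_top.png

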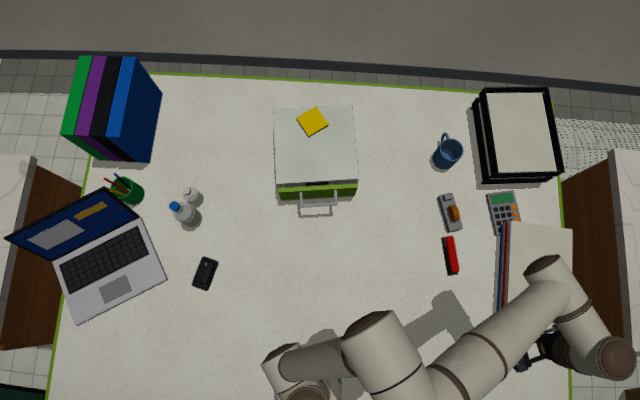

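View pics/a_wrist.png

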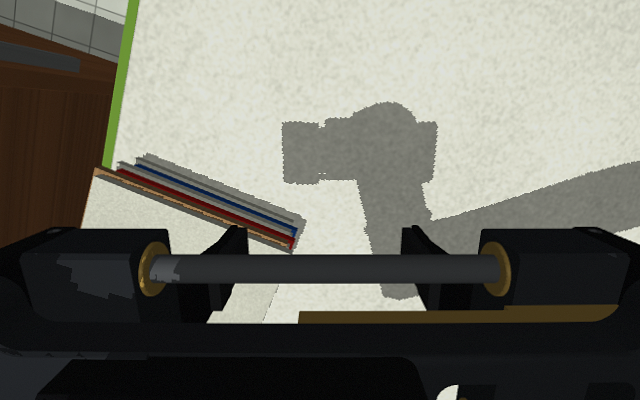

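The top view shows the cabinet at (315,145) with its handle at about (318,208) facing the robot. The side view shows the handle bar near (322,190). The path between is free.

```bash
cat > h.py <<'E'
import numpy as np, cv2
from station import r,eyes,workorder
from scipy.spatial.transform import Rotation as R
def T_tool(o):
    T=np.eye(4);T[:3,:3]=R.from_rotvec(o['ee_rot']).as_matrix();T[:3,3]=o['ee_pos'];return T
def cam(n,o=None):
    m=eyes.camera_model(n);f=200/np.tan(np.radians(m['vfov']/2))
    if n=='wrist': W=np.linalg.inv(T_tool(o)@m['mount'])
    else: W=m['world_to_cam']
    return f,m['cx'],m['cy'],m['k1'],W
def proj(n,P,o=None):
    f,cx,cy,k,W=cam(n,o);P=np.atleast_2d(P);c=P@W[:3,:3].T+W[:3,3]
    s=np.c_[c[:,0],-c[:,1]]/-c[:,2:];q=(s**2).sum(1,keepdims=True)
    return s*(1+k*q)*f+[cx,cy]
def ray(n,uv,o=None):
    f,cx,cy,k,W=cam(n,o);d=(np.array(uv,float)-[cx,cy])/f;s=d.copy()
    for _ in range(20): s=d/(1+k*(s@s))
    Wi=np.linalg.inv(W);v=Wi[:3,:3]@np.array([s[0],-s[1],-1]);return Wi[:3,3],v/np.linalg.norm(v)
def onz(n,uv,z,o=None):
    p,v=ray(n,uv,o);return p+v*(z-p[2])/v[2]
def tri(obs):
    A=np.zeros((3,3));b=np.zeros(3)
    for n,uv,o in obs:
        p,v=ray(n,uv,o);M=np.eye(3)-np.outer(v,v);A+=M;b+=M@p
    return np.linalg.solve(A,b)
def totool(o,p): # world pt -> tool mm
    return (np.linalg.inv(T_tool(o))@np.r_[p,1])[:3]*1000
E
python3 - <<'E'
from h import *
pts={}
for n in("top","side"):
    im=eyes.capture(n)
    for q in ("drawer_handle","drawer","water_bottle"):
        for d in eyes.trace(n,q)[:2]:
            ys,xs=np.nonzero(d['mask']);print(n,q,round(d['conf'],2),d['point'],len(xs),xs.min(),xs.max(),ys.min(),ys.max())
            if q=="drawer_handle" and n not in pts: pts[n]=d['point']
    big=im[150:250,250:380] if n=="top" else im[130:250,200:350]
    cv2.imwrite(f"pics/b_{n}.png",cv2.resize(big,None,fx=5,fy=5,interpolation=cv2.INTER_CUBIC)[:,:,::-1])
print(pts,onz('top',pts['top'],.112) if 'top' in pts else 0)
if len(pts)==2: print(tri([(n,pts[n],None) for n in pts]))
E
```

```text
top drawer_handle 0.89 [318.5, 192.8] 1414 277 357 180 207
top drawer_handle 0.31 [199.6, 271.3] 583 192 218 256 289
top drawer 0.78 [319.1, 193.1] 1365 278 357 181 207
top water_bottle 0.81 [186.1, 212.5] 534 170 200 201 227
top water_bottle 0.32 [317.8, 191.2] 1241 278 356 182 207
side drawer_handle 0.96 [304.0, 198.1] 1360 289 329 161 237
side drawer 0.56 [302.2, 196.1] 1450 289 329 161 236
side water_bottle 0.7 [261.0, 312.1] 1623 249 279 274 344
{'top': [318.5, 192.8], 'side': [304.0, 198.1]} [0.61955354 0.00813023 0.112     ]
[0.63955145 0.01040568 0.06037745]
```

```bash
ls pics
```

```text
a_side.png
a_top.png
a_wrist.png
b_side.png
b_top.png
```

View pics/b_top.png

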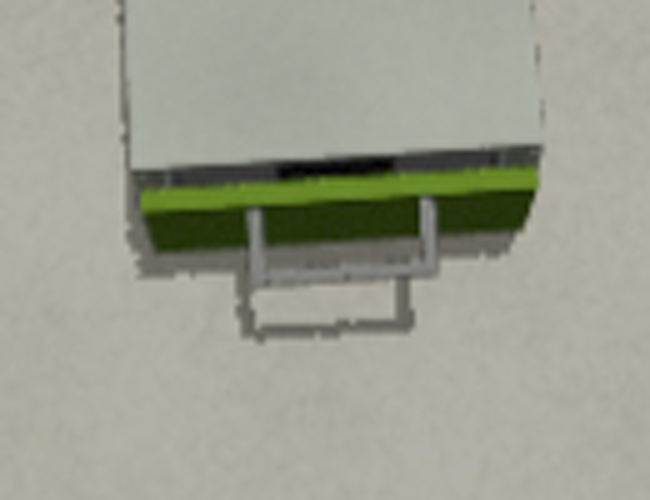

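View pics/b_side.png

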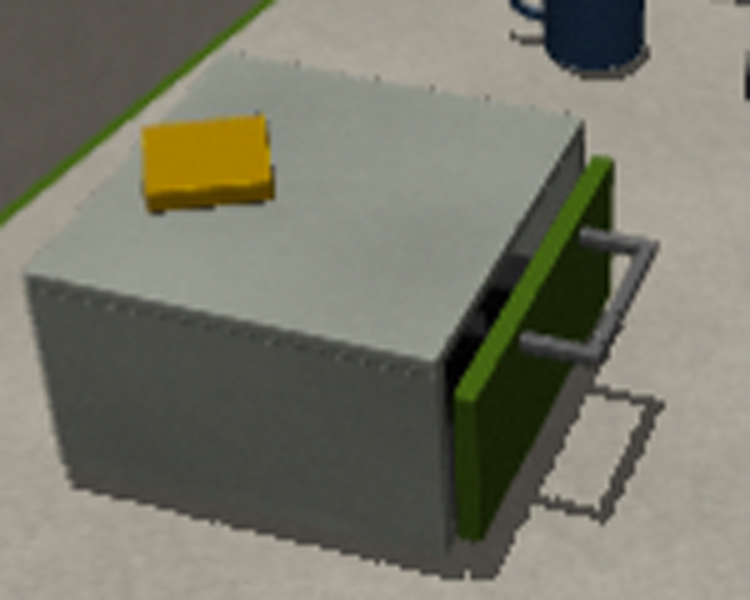

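The top crop shows the bar ends at full-picture pixels (301.6,205.4) and (336.4,203.4). In the side view they are at (331,179) and (319.4,200.6).

Run:
```python
from h import *
a=np.array([301.6,205.4]);b=np.array([336.4,203.4])
A=onz('top',a,.115);B=onz('top',b,.115);print(A,B,(A+B)/2,np.linalg.norm(A-B))
# side: far end is +... 
for u in([331,179],[319.4,200.6]):print('side',onz('side',u,.115))
d=B-A;print('bar yaw deg',np.degrees(np.arctan2(d[1],d[0]))+90)
# cabinet front top edge z .15
c=onz('top',[276.2,183.8],.15);e=onz('top',[358,179.2],.15);d=e-c
print('cab',c,e,np.linalg.norm(d),np.degrees(np.arctan2(d[1],d[0]))+90)
# front panel top outer edge z=.125
c=onz('top',[278.2,192],.125);e=onz('top',[357.5,187.4],.125);d=e-c
print('front',c,e,np.linalg.norm(d),np.degrees(np.arctan2(d[1],d[0]))+90)
h=[.5945,.0113,.115]
print(proj('top',h),proj('side',h))
```

```text
[0.57406324 0.05871344 0.115     ] [ 0.58780825 -0.0506967   0.115     ] [0.58093575 0.00400837 0.115     ] 0.11027013998721019
side [ 0.58239296 -0.04959082  0.115     ]
side [0.56960295 0.06093998 0.115     ]
bar yaw deg 7.160461046134884
cab [0.62958715 0.14093571 0.15      ] [ 0.66132089 -0.11262643  0.15      ] 0.2555401916613934 7.133576448054669
front [0.61028075 0.13530374 0.125     ] [ 0.64191495 -0.11432447  0.125     ] 0.25162464701777343 7.222324896757172
[[316.99260929 200.10138345]] [[318.97705579 188.80090417]]
```

```bash
cat >> h.py <<'E'
def goal(p,yawdeg):
    # yaw of tool x axis, tool z down
    o=r.get_obs();T=T_tool(o);y=np.radians(yawdeg)
    Rg=np.c_[[np.cos(y),np.sin(y),0],[np.sin(y),-np.cos(y),0],[0,0,-1]]
    s=T[:3,:3].T@(np.array(p)-T[:3,3])*1000
    w=R.from_matrix(T[:3,:3].T@Rg).as_rotvec()
    print('shift',s.round(1),'turn',w.round(4),'| now',o['ee_pos'].round(4),'yaw',np.degrees(np.arctan2(T[1,0],T[0,0])).round(2),'t',o['time_s'],'F',o['ft_force'].round(1),'grip',round(o['gripper_width'],3))
E
python3 -c "
from h import *
goal([.578,.005,.23],-82.85)"
```

```text
shift [-548.1  441.4   -7.4] turn [ 1.0000e-04  1.0000e-04 -1.3638e+00] | now [ 0.2036 -0.5908  0.2225] yaw -160.99 t 0.55 F [ 0.3 -0.6  0.1] grip 0.999
```

Emit:
jog_arm(
  motion=[
    [[-548,441,-7],[0,0,-1.364],0.0],
    [[-548,441,-7],[0,0,-1.364],0.0],
    [[-548,441,-7],[0,0,-1.364],0.0],
    [[-548,441,-7],[0,0,-1.364],0.0],
    [[-548,441,-7],[0,0,-1.364],0.0],
    [[-548,441,-7],[0,0,-1.364],0.0],
    [[-548,441,-7],[0,0,-1.364],0.0],
    [[-548,441,-7],[0,0,-1.364],0.0],
    [[-548,441,-7],[0,0,-1.364],0.0],
    [[-548,441,-7],[0,0,-1.364],0.0],
  ],
)

```text
time_s: 1.38
ee_pos: [0.4261, -0.2363, 0.2272]
ee_rot: [-2.24, 2.202, -0.002]
ft_force: [0.0, 0.3, 0.9]
gripper_width: 0.507
```

```bash
python3 -c "
from h import *
goal([.578,.005,.23],-82.85)"
```

```text
shift [-238.6 -156.    -2.6] turn [-0.0011 -0.0003 -0.1075] | now [ 0.4261 -0.2363  0.2272] yaw -89.01 t 1.3833 F [0.  0.3 0.9] grip 0.507
```

Emit:
jog_arm(
  motion=[
    [[-239,-156,-3],[0,0,-0.108],-0.1],
    [[-239,-156,-3],[0,0,-0.108],-0.1],
    [[-239,-156,-3],[0,0,-0.108],-0.1],
    [[-239,-156,-3],[0,0,-0.108],-0.1],
    [[-239,-156,-3],[0,0,-0.108],-0.1],
    [[-239,-156,-3],[0,0,-0.108],-0.1],
    [[-239,-156,-3],[0,0,-0.108],-0.1],
    [[-239,-156,-3],[0,0,-0.108],-0.1],
    [[-239,-156,-3],[0,0,-0.108],-0.1],
    [[-239,-156,-3],[0,0,-0.108],-0.1],
  ],
)

```text
time_s: 2.22
ee_pos: [0.5776, 0.0054, 0.2301]
ee_rot: [2.356, -2.077, 0.001]
ft_force: [-0.2, -0.1, 0.2]
gripper_width: 0.452
```

```bash
python3 -c "
from h import *
goal([.578,.005,.1],-82.85)
o=r.get_obs();im=eyes.capture('wrist')[:,:,::-1].copy()
print(proj('wrist',[.578,.005,.117],o),proj('wrist',[[.578-.06*.124,.005+.06*.992,.112],[.578+.06*.124,.005-.06*.992,.112]],o))
cv2.imwrite('pics/c_wrist.png',im);cv2.imwrite('pics/c_top.png',eyes.capture('top')[:,:,::-1])
"
```

```text
shift [  0.3  -0.4 130.1] turn [-0.0001 -0.0005  0.0009] | now [0.5776 0.0054 0.2301] yaw -82.8 t 2.2167 F [-0.2 -0.1  0.2] grip 0.452
[[323.60070851 193.14626505]] [[323.56684293 250.5864086 ]
 [323.65557699 126.39542267]]
```

View pics/c_wrist.png

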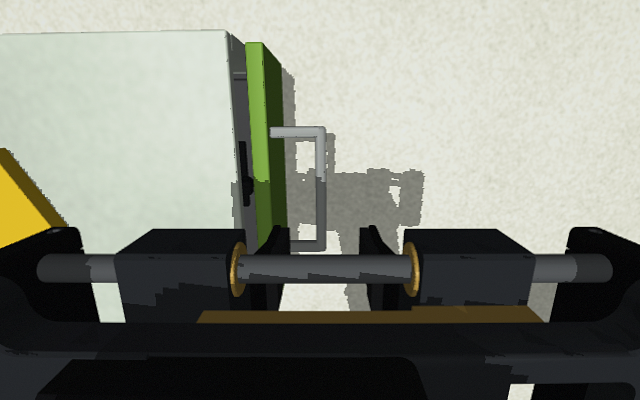

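View pics/c_top.png

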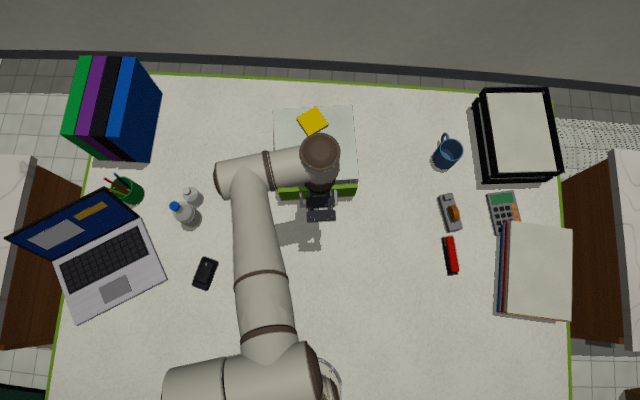

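The wrist view shows the bar at column 321, from rows 127 to 250, which is about 2.5 mm nearer the cabinet than I estimated. I'll descend around it.

Emit:
jog_arm(
  motion=[
    [[0,-3,40],[0,0,0],-0.1],
    [[0,-3,75],[0,0,0],-0.1],
    [[0,-3,105],[0,0,0],-0.1],
    [[0,-3,125],[0,0,0],-0.1],
    [[0,-3,131],[0,0,0],-0.1],
    [[0,-3,131],[0,0,0],-0.1],
    [[0,-3,131],[0,0,0],-0.1],
  ],
)

```text
time_s: 2.9
ee_pos: [0.5812, 0.0041, 0.1008]
ee_rot: [-2.353, 2.079, -0.004]
ft_force: [-0.2, 0.6, 1.1]
gripper_width: 0.453
```

Emit:
jog_arm(
  motion=[
    [[0,0,0],[0,0,0],-1],
    [[0,0,0],[0,0,0],-1],
    [[0,0,0],[0,0,0],-1],
    [[0,0,0],[0,0,0],-1],
    [[0,0,0],[0,0,0],-1],
    [[0,0,0],[0,0,0],-1],
  ],
  newtons=25,
)

```text
time_s: 3.4
ee_pos: [0.5813, 0.0042, 0.1012]
ee_rot: [-2.353, 2.078, -0.004]
ft_force: [-0.3, 0.2, 2.0]
gripper_width: 0.113
```

```bash
python3 -c "
from h import *
goal([.578,.005,.1],-82.85)
im=eyes.capture('wrist')[:,:,::-1].copy()
cv2.imwrite('pics/d_wrist.png',im);cv2.imwrite('pics/d_side.png',eyes.capture('side')[:,:,::-1])
"
```

```text
shift [-1.2  3.2  1.2] turn [-0.0034 -0.0008 -0.0008] | now [0.5813 0.0042 0.1012] yaw -82.9 t 3.4 F [-0.3  0.2  2. ] grip 0.113
```

View pics/d_wrist.png

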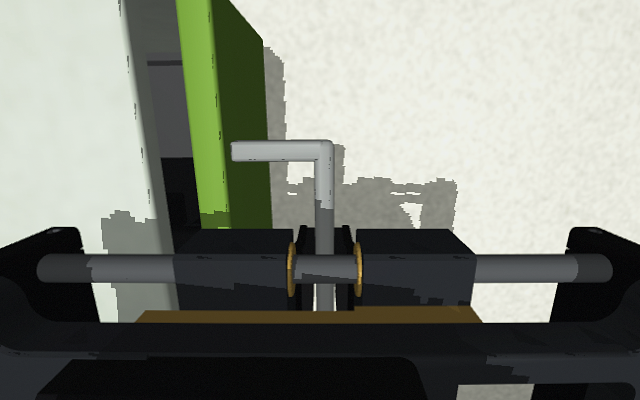

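View pics/d_side.png

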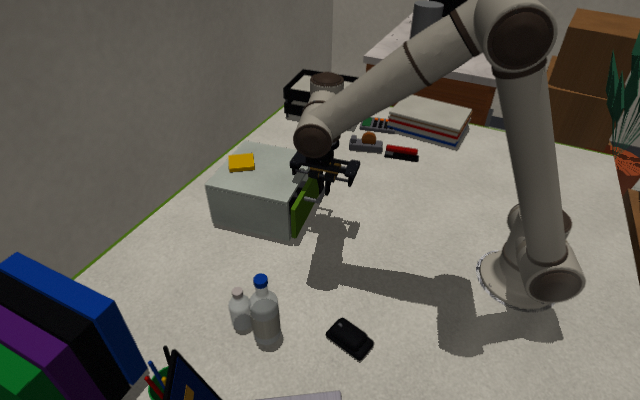

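The wrist and side views show the bar at column 325 between the closed fingers, with an opening of 9.8 mm. I'll pull in moderate steps and watch the force.

Emit:
jog_arm(
  motion=[
    [[0,8,0],[0,0,0],-1],
    [[0,18,0],[0,0,0],-1],
    [[0,30,0],[0,0,0],-1],
    [[0,42,0],[0,0,0],-1],
    [[0,54,0],[0,0,0],-1],
    [[0,66,0],[0,0,0],-1],
    [[0,78,0],[0,0,0],-1],
    [[0,90,0],[0,0,0],-1],
    [[0,98,0],[0,0,0],-1],
    [[0,102,0],[0,0,0],-1],
  ],
)

```text
time_s: 4.33
ee_pos: [0.4794, -0.0092, 0.1012]
ee_rot: [-2.354, 2.078, -0.006]
ft_force: [3.7, -5.8, -2.2]
gripper_width: 0.111
```

Emit:
jog_arm(
  motion=[
    [[0,4,0],[0,0,0],-1],
    [[0,8,0],[0,0,0],-1],
    [[0,12,0],[0,0,0],-1],
    [[0,15,0],[0,0,0],-1],
    [[0,15,0],[0,0,0],-1],
  ],
)

```text
time_s: 4.75
ee_pos: [0.4637, -0.0113, 0.1012]
ee_rot: [-2.355, 2.079, -0.005]
ft_force: [1.4, -3.2, 1.0]
gripper_width: 0.116
```

```bash
python3 -c "
from h import *
goal([.578,.005,.1],-82.85)
o=r.get_obs();print(o['ft_force']@[.992,.124,0],np.dot(o['ee_pos']-[.5813,.0042,.1],[.992,.124,0]))
"
```

```text
shift [  -1.9 -115.5    1.4] turn [-0.0023 -0.002  -0.0002] | now [ 0.4637 -0.0113  0.1012] yaw -82.86 t 4.75 F [ 1.4 -3.2  1. ] grip 0.116
1.0094203514934061 -0.11860350675733769
```

Emit:
jog_arm(
  motion=[
    [[0,2,0],[0,0,0],-1],
    [[0,4,0],[0,0,0],-1],
    [[0,6,0],[0,0,0],-1],
    [[0,6,0],[0,0,0],-1],
  ],
)

```text
time_s: 5.08
ee_pos: [0.4573, -0.0121, 0.1012]
ee_rot: [2.355, -2.079, 0.004]
ft_force: [2.1, -3.9, -0.6]
gripper_width: 0.107
```

Emit:
jog_arm(
  motion=[
    [[0,2,0],[0,0,0],-1],
    [[0,4,0],[0,0,0],-1],
    [[0,6,0],[0,0,0],-1],
    [[0,6,0],[0,0,0],-1],
  ],
)

```text
time_s: 5.42
ee_pos: [0.4508, -0.0129, 0.1012]
ee_rot: [2.355, -2.078, 0.004]
ft_force: [2.0, -3.4, -0.7]
gripper_width: 0.112
```

Emit:
jog_arm(
  motion=[
    [[0,2,0],[0,0,0],-1],
    [[0,4,0],[0,0,0],-1],
    [[0,6,0],[0,0,0],-1],
    [[0,6,0],[0,0,0],-1],
  ],
)

```text
time_s: 5.75
ee_pos: [0.4486, -0.0132, 0.1012]
ee_rot: [-2.352, 2.074, -0.012]
ft_force: [12.8, -7.1, -12.3]
gripper_width: 0.112
```

Emit:
jog_arm(
  motion=[
    [[0,2,0],[0,0,0],-1],
    [[0,4,0],[0,0,0],-1],
    [[0,6,0],[0,0,0],-1],
    [[0,6,0],[0,0,0],-1],
  ],
)

```text
time_s: 6.08
ee_pos: [0.4487, -0.0131, 0.1012]
ee_rot: [-2.346, 2.065, -0.025]
ft_force: [20.0, -8.8, -19.7]
gripper_width: 0.111
```

The stop is reached: the force rises and the bar no longer moves. I'll relax, open partly and lift clear.

Emit:
jog_arm(
  motion=[
    [[0,0,0],[0,0,0],-1],
    [[0,0,0],[0,0,0],-1],
    [[0,0,0],[0,0,0],-0.1],
    [[0,0,0],[0,0,0],-0.1],
    [[0,0,0],[0,0,0],-0.1],
    [[0,0,0],[0,0,0],-0.1],
    [[0,0,0],[0,0,0],-0.1],
  ],
)

```text
time_s: 6.67
ee_pos: [0.4483, -0.0129, 0.1012]
ee_rot: [-2.346, 2.065, -0.025]
ft_force: [0.3, -0.2, -0.8]
gripper_width: 0.395
```

Emit:
jog_arm(
  motion=[
    [[0,0,-15],[0,0,0],-0.1],
    [[0,0,-40],[0,0,0],-0.1],
    [[0,0,-80],[0,0,0],-0.1],
    [[0,0,-120],[0,0,0],0],
    [[0,0,-150],[0,0,0],0],
    [[0,0,-150],[0,0,0],0],
  ],
)

```text
time_s: 7.17
ee_pos: [0.4485, -0.0126, 0.2583]
ee_rot: [-2.339, 2.056, -0.039]
ft_force: [0.7, 1.3, -0.4]
gripper_width: 0.491
```

```bash
python3 -c "
from h import *
goal([.4487+.125*.992,-.013+.125*.124,.235],-172.85)
o=r.get_obs()
for n in ('top','side','wrist'):
    im=eyes.capture(n);cv2.imwrite('pics/e_%s.png'%n,im[:,:,::-1])
    for q in ('camera_head','button_face'):
        for d in eyes.trace(n,q)[:2]:
            ys,xs=np.nonzero(d['mask']);print(n,q,round(d['conf'],2),d['point'],len(xs),xs.min(),xs.max(),ys.min(),ys.max())
H=[.4487+.125*.992,-.013+.125*.124,.128];print(H)
for n in ('top','side','wrist'):print(n,proj(n,H,o))
"
```

```text
shift [   1.  -124.2   27.8] turn [-0.0294  0.0284  1.5742] | now [ 0.4485 -0.0126  0.2583] yaw -82.65 t 7.1667 F [ 0.7  1.3 -0.4] grip 0.491
top button_face 0.47 [450.9, 211.9] 636 437 462 193 231
side camera_head 0.5 [329.7, 191.2] 319 321 345 183 204
wrist camera_head 0.69 [208.0, 185.8] 2164 177 260 165 204
wrist button_face 0.78 [200.0, 171.0] 298 184 214 165 175
[0.5727, 0.0025000000000000005, 0.128]
top [[319.34289146 206.01405784]]
side [[326.93725698 185.66171744]]
wrist [[202.92103345 187.21955646]]
```

View pics/e_top.png

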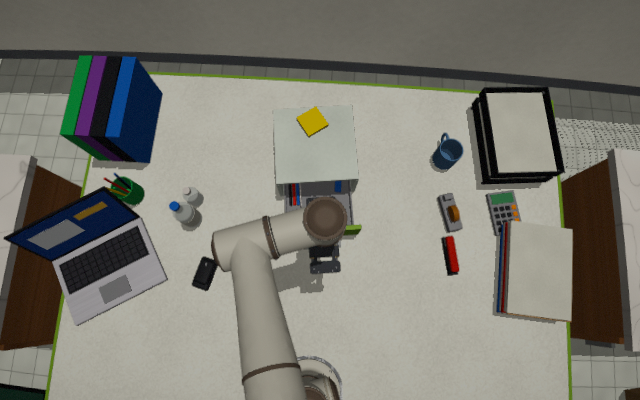

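View pics/e_wrist.png

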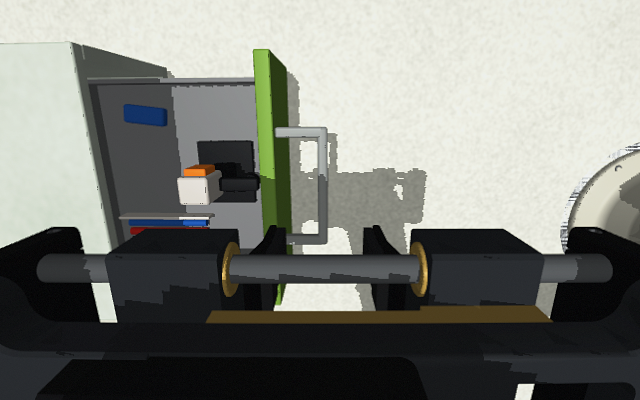

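View pics/e_side.png

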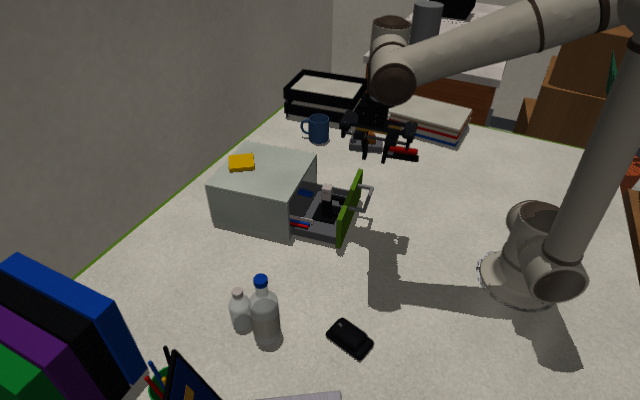

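```bash
python3 -c "
import cv2
a=cv2.imread('pics/e_wrist.png')[30:250,70:340];cv2.imwrite('pics/e1.png',cv2.resize(a,None,fx=2.9,fy=2.7,interpolation=cv2.INTER_CUBIC))
a=cv2.imread('pics/e_side.png')[150:260,270:400];cv2.imwrite('pics/e2.png',cv2.resize(a,None,fx=5,fy=5,interpolation=cv2.INTER_CUBIC))
a=cv2.imread('pics/a_wrist.png')
"
```

```text
(no output)
```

View pics/e1.png

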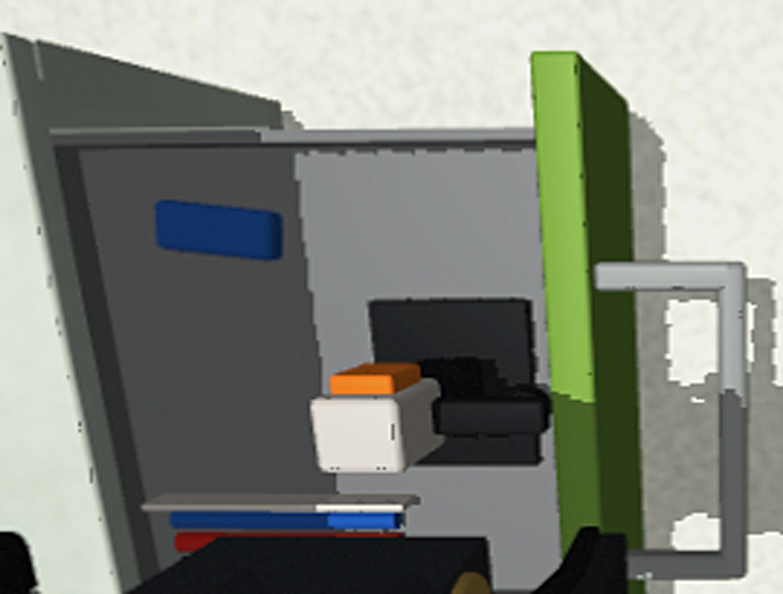

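View pics/e2.png

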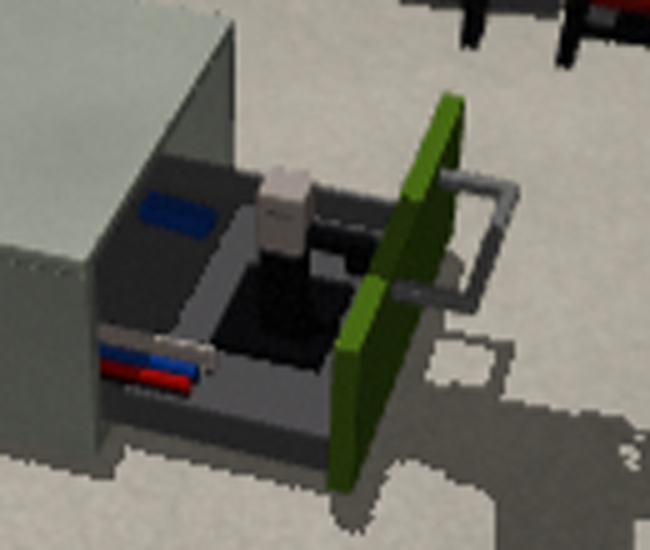

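```bash
python3 -c "
from h import *
o=r.get_obs()
ex=np.array([.9922,.1245,0]);ey=np.array([-.1245,.9922,0])
def cabf(p,O=np.array([.4487,-.013,0])): d=p-O; return np.array([d@ex,d@ey,d[2]]).round(4)
print('head top',[onz('wrist',u,.128,o).round(4) for u in ([177.6,178.1],[208.6,177],[210.3,204.1],[180.3,204.8])])
c=onz('wrist',[194.2,191],.128,o);print(c,cabf(c))
print('side',onz('side',[327.4,186.4],.128))
w=tri([('wrist',[214.1,214.4],o),('side',[312,220],None)]);print('card',w,cabf(w))
p,v=ray('wrist',[214.1,214.4],o); print(cabf(proj('side',w)[0] if 0 else w),proj('side',w))
b=onz('wrist',[325,187],.117,o);print('bar',b,cabf(b))
for u in ([70+262/2.9,30+497/2.7],): print(cabf(onz('wrist',u,.117,o)))
w=tri([('wrist',[194.2,191],o),('side',[327.4,186.4],None)]);print('head tri',w,cabf(w))
"
```

```text
head top [array([ 0.5872, -0.0075,  0.128 ]), array([ 0.5575, -0.0125,  0.128 ]), array([0.5551, 0.0143, 0.128 ]), array([0.5845, 0.0189, 0.128 ])]
[0.57104503 0.00316157 0.128     ] [0.1234 0.0008 0.128 ]
side [0.56997449 0.00518392 0.128     ]
card [0.58931201 0.06221678 0.03094609] [0.1489 0.0571 0.0309]
[0.1489 0.0571 0.0309] [[313.08014865 220.59936464]]
bar [ 0.44647672 -0.014675    0.117     ] [-0.0024 -0.0014  0.117 ]
[0.1664 0.0282 0.117 ]
head tri [0.57112135 0.00347188 0.12673008] [0.1235 0.0011 0.1267]
```

Head top centre is at about (0.571, 0.003). The cards beside it stand only about 31 mm high, so they're clear of the fingers. Next I move above the head and turn the gripper 90°.

```bash
python3 -c "
from h import *
goal([.571,.003,.25],-172.85)
goal([.571,.003,.25],7.15); print(r.get_obs()['joint_pos'])"
```

```text
shift [-1.000e-01 -1.274e+02  2.700e+00] turn [-0.0172  0.0144  1.573 ] | now [ 0.4446 -0.0132  0.2502] yaw -82.72 t 7.6167 F [ 0.4 -0.2 -0.1] grip 0.496
shift [-1.000e-01 -1.274e+02  2.700e+00] turn [-0.0144 -0.0172 -1.5685] | now [ 0.4446 -0.0132  0.2502] yaw -82.72 t 7.6167 F [ 0.4 -0.2 -0.1] grip 0.496
[ 0.34215826  0.03855939 -0.37489814  0.00664774 -1.13808423 -0.2178451 ]
```

Emit:
jog_arm(
  motion=[
    [[0,-127,0],[0,0,1.573],0.5],
    [[0,-127,0],[0,0,1.573],0.5],
    [[0,-127,0],[0,0,1.573],0.5],
    [[0,-127,0],[0,0,1.573],0.5],
    [[0,-127,0],[0,0,1.573],0.5],
    [[0,-127,0],[0,0,1.573],1],
    [[0,-127,0],[0,0,1.573],1],
    [[0,-127,0],[0,0,1.573],1],
    [[0,-127,0],[0,0,1.573],1],
    [[0,-127,0],[0,0,1.573],1],
  ],
)

```text
time_s: 8.45
ee_pos: [0.5704, 0.0028, 0.2518]
ee_rot: [-0.684, 3.047, -0.006]
ft_force: [-0.2, -0.1, 1.6]
gripper_width: 0.983
```

```bash
python3 -c "
from h import *
goal([.571,.003,.25],-172.85)"
```

```text
shift [-0.6 -0.1  1.8] turn [-0.0052  0.0184  0.3168] | now [0.5704 0.0028 0.2518] yaw -154.69 t 8.45 F [-0.2 -0.1  1.6] grip 0.983
```

Emit:
jog_arm(
  motion=[
    [[-1,0,2],[-0.005,0.018,0.317],1],
    [[-1,0,2],[-0.005,0.018,0.317],1],
    [[-1,0,2],[-0.005,0.018,0.317],1],
    [[-1,0,2],[-0.005,0.018,0.317],1],
    [[-1,0,2],[-0.005,0.018,0.317],1],
    [[-1,0,2],[-0.005,0.018,0.317],1],
  ],
)

```text
time_s: 8.95
ee_pos: [0.5713, 0.0032, 0.2494]
ee_rot: [0.198, -3.135, 0.001]
ft_force: [0.9, 0.2, -0.9]
gripper_width: 1.003
```

```bash
python3 -c "
from h import *
goal([.571,.003,.25],-172.85)
o=r.get_obs();im=eyes.capture('wrist');cv2.imwrite('pics/f_wrist.png',im[:,:,::-1]);goal([.571,.003,.25],-172.85)
for q in ('camera_head','button_face'):
  for d in eyes.trace('wrist',q)[:2]:
    ys,xs=np.nonzero(d['mask']);print(q,round(d['conf'],2),d['point'],len(xs),xs.min(),xs.max(),ys.min(),ys.max())
print(proj('wrist',[.571,.003,.128],o))
a=im[150:330,220:420,::-1];cv2.imwrite('pics/f1.png',cv2.resize(a,None,fx=3,fy=3,interpolation=cv2.INTER_CUBIC))
"
```

```text
shift [ 0.3 -0.1 -0.6] turn [-0.0003 -0.0003  0.0015] | now [0.5713 0.0032 0.2494] yaw -172.76 t 8.95 F [ 0.9  0.2 -0.9] grip 1.003
shift [ 0.3 -0.2 -0.4] turn [-0.0002 -0.      0.0012] | now [0.5713 0.0032 0.2496] yaw -172.78 t 9.0 F [-0.5  0.2 -0.3] grip 1.003
camera_head 0.93 [323.8, 183.9] 1774 303 340 130 206
button_face 0.46 [306.9, 184.7] 154 303 310 176 199
[[324.36156732 190.92687673]]
```

View pics/f_wrist.png

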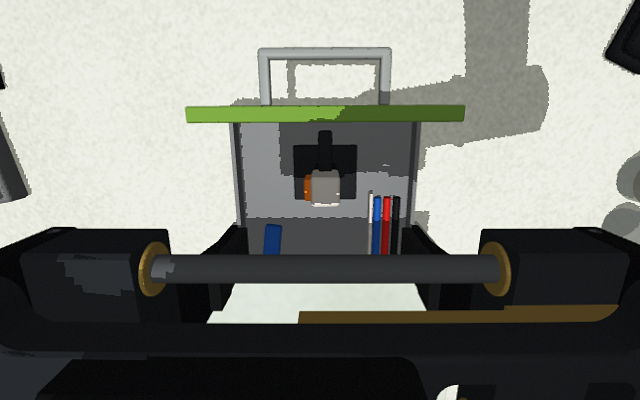

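View pics/f1.png

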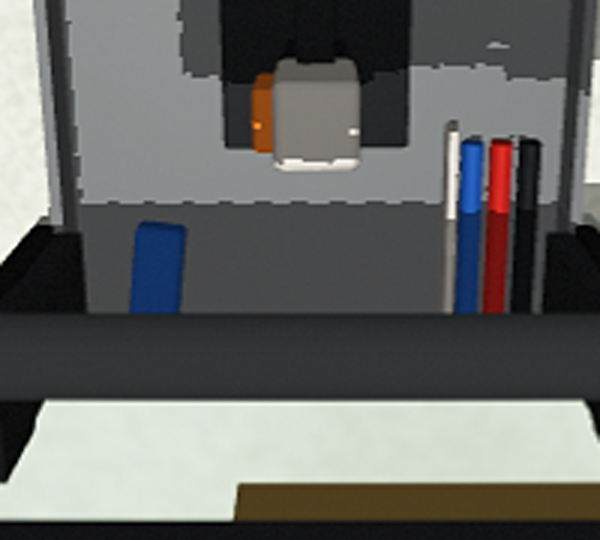

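The wrist view shows the head centred at (325.5,191) and predicted at (324.4,191), so it agrees to 1 mm. The orange button is at column 306. I'll descend.

Emit:
jog_arm(
  motion=[
    [[0,0,35],[0,0,0],1],
    [[0,0,70],[0,0,0],1],
    [[0,0,100],[0,0,0],1],
    [[0,0,125],[0,0,0],1],
    [[0,0,145],[0,0,0],1],
    [[0,0,158],[0,0,0],1],
    [[0,0,163],[0,0,0],1],
    [[0,0,163],[0,0,0],1],
    [[0,0,163],[0,0,0],1],
  ],
)

```text
time_s: 9.85
ee_pos: [0.5719, 0.0032, 0.0874]
ee_rot: [-0.198, 3.134, -0.001]
ft_force: [-0.3, -0.7, 0.5]
gripper_width: 0.997
```

```bash
python3 -c "
from h import *
im=eyes.capture('wrist');cv2.imwrite('pics/g_wrist.png',im[:,:,::-1]);goal([.571,.003,.087],-172.85);o=r.get_obs()
im=eyes.capture('side');a=im[110:260,250:420,::-1];cv2.imwrite('pics/g1.png',cv2.resize(a,None,fx=4,fy=4,interpolation=cv2.INTER_CUBIC))
print(proj('wrist',[.571,.003,.128],o))
"
```

```text
shift [ 1.3 -0.2  0.9] turn [-0.0002  0.0025  0.0012] | now [0.5722 0.0034 0.0879] yaw -172.78 t 9.9 F [ 0.6  0.  -0.8] grip 0.998
[[323.85101682 277.71294215]]
```

View pics/g_wrist.png

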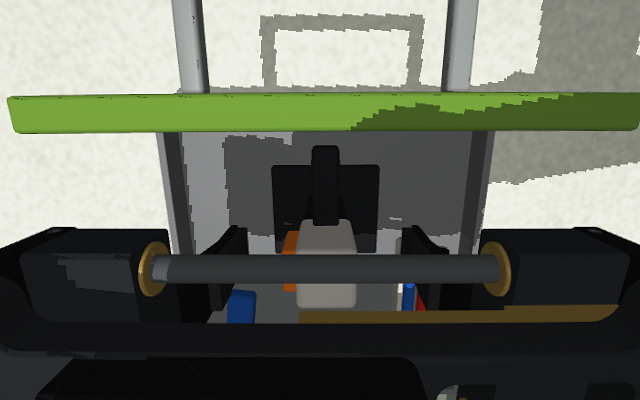

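View pics/g1.png

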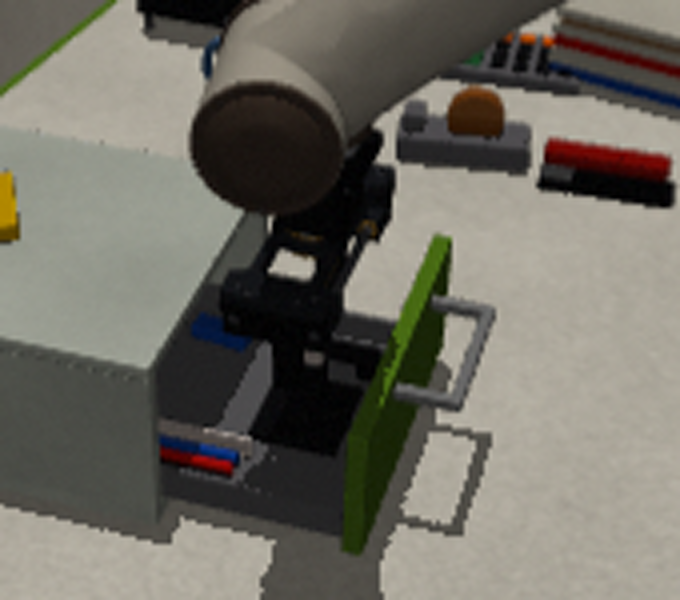

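The head spans columns 297–356, about 1 mm to the +y side of the grip centre. I'll shift 1 mm and close.

Emit:
jog_arm(
  motion=[
    [[0,1,0],[0,0,0],0.5],
    [[0,1,0],[0,0,0],0],
    [[0,1,0],[0,0,0],-1],
    [[0,1,0],[0,0,0],-1],
    [[0,1,0],[0,0,0],-1],
    [[0,1,0],[0,0,0],-1],
    [[0,1,0],[0,0,0],-1],
    [[0,1,0],[0,0,0],-1],
  ],
  newtons=30,
)

```text
time_s: 10.62
ee_pos: [0.5721, 0.0043, 0.088]
ee_rot: [-0.197, 3.133, 0.0]
ft_force: [0.2, -2.2, 0.1]
gripper_width: 0.48
```

```bash
python3 -c "
from h import *
goal([.571,.003,.087],-172.85);print(r.get_obs()['gripper_width']*87)
im=eyes.capture('wrist');cv2.imwrite('pics/h_wrist.png',im[:,:,::-1])
"
```

```text
shift [ 1.3 -1.1  1. ] turn [-0.0001  0.0028  0.001 ] | now [0.5721 0.0043 0.088 ] yaw -172.79 t 10.6167 F [ 0.2 -2.2  0.1] grip 0.48
41.73132157628039
```

View pics/h_wrist.png

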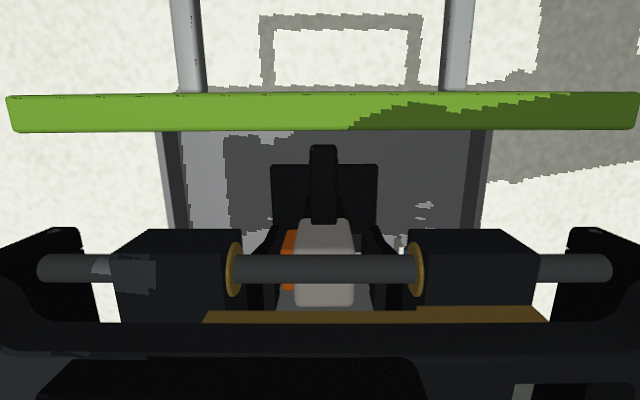

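Still closing, and well centred around columns 280–356. I'll continue.

Emit:
jog_arm(
  motion=[
    [[0,0,0],[0,0,0],-1],
    [[0,0,0],[0,0,0],-1],
    [[0,0,0],[0,0,0],-1],
    [[0,0,0],[0,0,0],-1],
    [[0,0,0],[0,0,0],-1],
    [[0,0,0],[0,0,0],-1],
  ],
)

```text
time_s: 11.17
ee_pos: [0.5722, 0.0037, 0.088]
ee_rot: [-0.198, 3.133, -0.001]
ft_force: [1.3, -4.6, -0.9]
gripper_width: 0.327
```

```bash
python3 -c "
from h import *
goal([.571,.003,.087],-172.85);print(r.get_obs()['gripper_width']*87)
im=eyes.capture('wrist');cv2.imwrite('pics/i_wrist.png',im[:,:,::-1])
"
```

```text
shift [ 1.2 -0.6  1. ] turn [-0.001   0.0025  0.0013] | now [0.5722 0.0037 0.088 ] yaw -172.77 t 11.1667 F [ 1.3 -4.6 -0.9] grip 0.327
28.41047739976384
```

View pics/i_wrist.png

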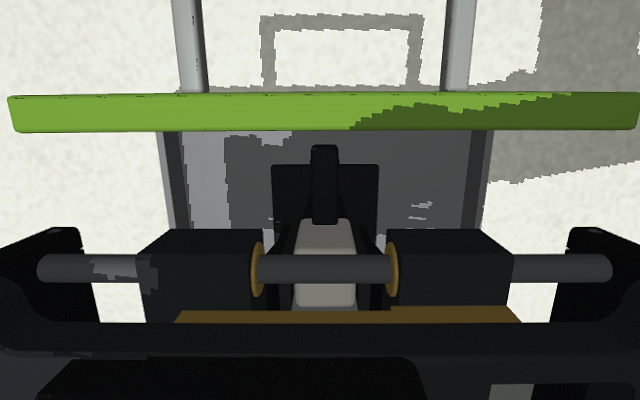

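Opening is 28.4 mm, so the button is fully pressed. I'll draw the head straight up.

Emit:
jog_arm(
  motion=[
    [[0,0,-3],[0,0,0],-1],
    [[0,0,-8],[0,0,0],-1],
    [[0,0,-14],[0,0,0],-1],
    [[0,0,-20],[0,0,0],-1],
    [[0,0,-26],[0,0,0],-1],
    [[0,0,-32],[0,0,0],-1],
    [[0,0,-36],[0,0,0],-1],
  ],
)

```text
time_s: 11.8
ee_pos: [0.5721, 0.0037, 0.1244]
ee_rot: [-0.198, 3.133, -0.001]
ft_force: [2.7, -5.0, -5.3]
gripper_width: 0.326
```

```bash
python3 -c "
from h import *
goal([.571,.003,.187],-172.85);print(r.get_obs()['gripper_width']*87)
im=eyes.capture('wrist');cv2.imwrite('pics/j_wrist.png',im[:,:,::-1])
"
```

```text
shift [  1.   -0.6 -62.6] turn [-0.001   0.0027  0.0013] | now [0.5721 0.0037 0.1244] yaw -172.78 t 11.8 F [ 2.7 -5.  -5.3] grip 0.326
28.335425975952887
```

View pics/j_wrist.png

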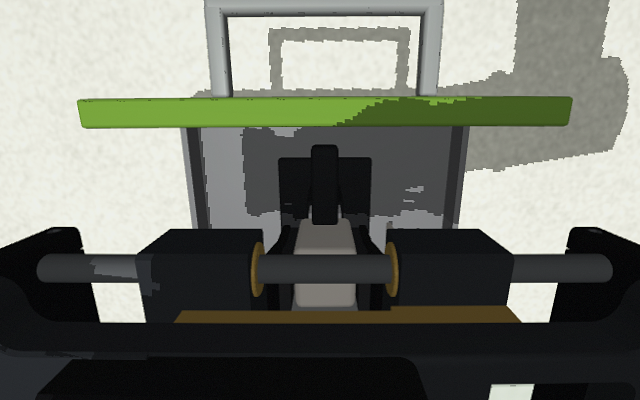

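The head stays at the same place in the wrist view while the base recedes, so it's rising with the gripper. Continue.

Emit:
jog_arm(
  motion=[
    [[0,0,-5],[0,0,0],-1],
    [[0,0,-12],[0,0,0],-1],
    [[0,0,-19],[0,0,0],-1],
    [[0,0,-26],[0,0,0],-1],
    [[0,0,-33],[0,0,0],-1],
    [[0,0,-40],[0,0,0],-1],
    [[0,0,-47],[0,0,0],-1],
    [[0,0,-53],[0,0,0],-1],
    [[0,0,-56],[0,0,0],-1],
    [[0,0,-58],[0,0,0],-1],
  ],
)

```text
time_s: 12.68
ee_pos: [0.5721, 0.0037, 0.1832]
ee_rot: [-0.198, 3.132, -0.001]
ft_force: [4.1, -4.7, -4.8]
gripper_width: 0.329
```

Emit:
jog_arm(
  motion=[
    [[0,0,-1],[0,0,0],-1],
    [[0,0,-3],[0,0,0],-1],
    [[0,0,-5],[0,0,0],-1],
    [[0,0,-6],[0,0,0],-1],
    [[0,0,-6],[0,0,0],-1],
  ],
)

```text
time_s: 13.1
ee_pos: [0.5721, 0.0037, 0.1881]
ee_rot: [-0.197, 3.132, -0.001]
ft_force: [4.4, -3.3, -7.0]
gripper_width: 0.326
```

Emit:
jog_arm(
  motion=[
    [[0,0,-1],[0,0,0],-1],
    [[0,0,-2],[0,0,0],-1],
    [[0,0,-3],[0,0,0],-1],
    [[0,0,-3],[0,0,0],-1],
  ],
)

```text
time_s: 13.43
ee_pos: [0.5721, 0.0037, 0.1881]
ee_rot: [-0.197, 3.134, -0.0]
ft_force: [7.1, -3.9, -13.7]
gripper_width: 0.324
```

```bash
python3 -c "
from h import *
o=r.get_obs()
for n in ('wrist','side','top'):
    im=eyes.capture(n);cv2.imwrite('pics/k_%s.png'%n,im[:,:,::-1])
    if n=='side': cv2.imwrite('pics/k1.png',cv2.resize(im[90:250,250:420,::-1],None,fx=4,fy=3.7,interpolation=cv2.INTER_CUBIC))
    goal([.571,.003,.187],-172.85)
"
```

```text
shift [ 1.1 -0.6  1.2] turn [-0.0004  0.0017  0.0004] | now [0.5721 0.0037 0.1882] yaw -172.83 t 13.4833 F [  7.8  -5.3 -14.2] grip 0.324
shift [ 1.1 -0.6  1.1] turn [-0.0004  0.0016  0.0005] | now [0.5721 0.0037 0.1881] yaw -172.82 t 13.5333 F [  7.4  -6.  -14.3] grip 0.326
shift [ 1.1 -0.6  1.1] turn [-0.0005  0.0016  0.0005] | now [0.572  0.0037 0.1881] yaw -172.82 t 13.5833 F [  6.4  -4.5 -13.8] grip 0.327
```

View pics/k_wrist.png

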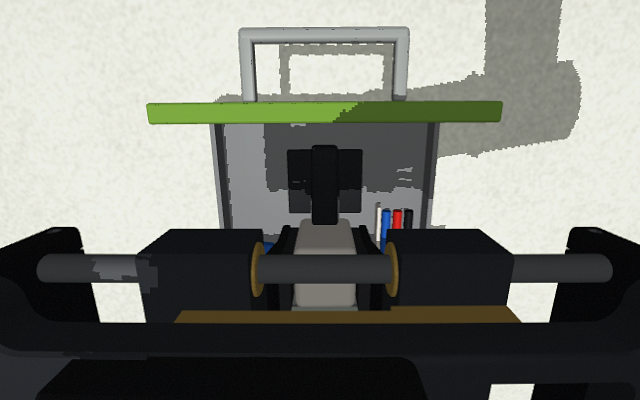

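View pics/k1.png

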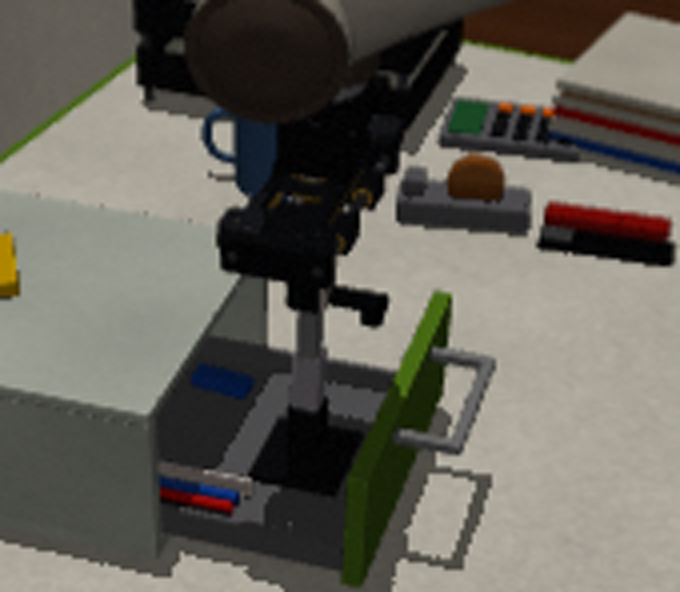

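View pics/k_top.png

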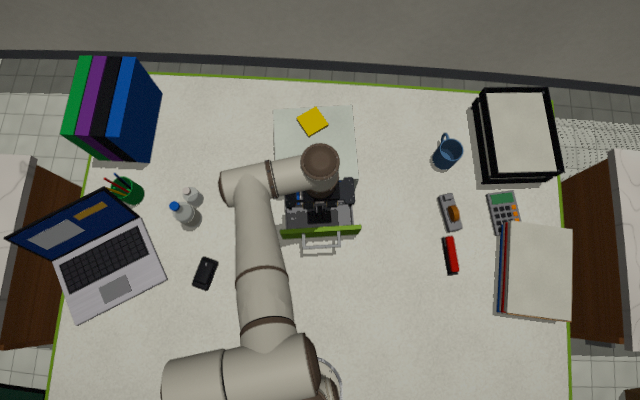

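The side view shows the column extended and the drawer out. One last check of the handle position before handing in.

```bash
python3 -c "
from h import *
print(proj('top',[.4475,-.0128,.115]))
a=cv2.imread('pics/k_top.png')[200:270,270:370];cv2.imwrite('pics/k2.png',cv2.resize(a,None,fx=6,fy=6,interpolation=cv2.INTER_CUBIC))
"
```

```text
[[321.645747   246.67767375]]
```

View pics/k2.png

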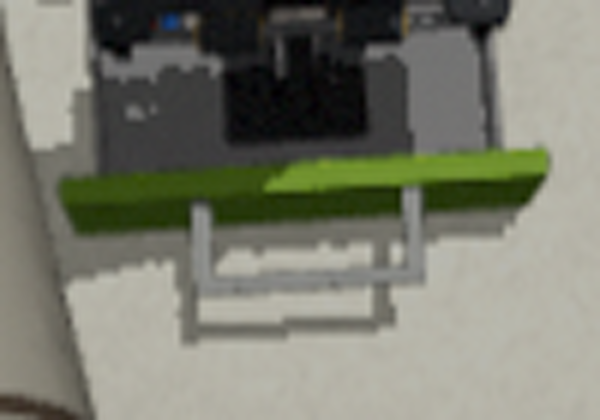

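```bash
python3 -c "
from h import *
print(workorder.job_done());o=r.get_obs();print(o['time_s'],o['ee_pos'],o['ft_force'],o['gripper_width']*87)"
```

```text
the job is handed in; nothing more can be done
None
the job is handed in; nothing more can be done
```

I pulled the drawer out by its bar until it would not move further. I then gripped the camera head across the button and the plain face and drew it straight up to the top stop. The job was handed in at about 13.6 s with the head still held there.

- **Drawer:** the pull force rose to about 20 N with no more movement. In the last top picture the bar is at (322, 247); that matches the position predicted for the stop.
- **Button:** the grip closed to 28.3 mm, against 29 mm expected when pressed, and stayed at about that through the lift.
- **Column:** the head rose 100.1 mm and stopped. The upward pull then grew to about 14 N without further travel or slip.
- **Other things on the desk:** the pictures showed none of them moved.
- **Failed or disagreed:** nothing failed. The networks gave a few wrong or low-confidence hits, such as taking the tape stand for the button, so I used pixels I read off myself. The wrist views were 1 to 2.5 mm off my estimates, which I corrected before each grasp. The robot state could not be read after hand-in.

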